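Close and lock the service panel of a desktop computer

ROBOT

A 6-joint arm with a two-finger parallel gripper is mounted at the origin on the work surface. World frame = base frame: x ahead of the robot, y to its left, z up, the work surface at z = 0. Lengths are in m, angles in rad, forces in N, time in s.
With the tool pointing down it reaches from about 0.325 to 0.925 m from the base axis. Payload 3.1 kg.
Tool frame: the origin (TCP) lies between the finger pads, 19 mm behind the fingertips; this is the grasp point; z points along the fingers, y is the line along which they close (so a half turn about z gives the same grasp; the last joint's range is limited). The gripper opens to 85 mm and grips with 20 to 120 N. Pads are 22 mm wide; open, the fingers measure 114 mm over their backs; the gripper's body (76 mm by 85 mm) begins 54 mm behind the grasp point. The pads swing forward as they close: fully open they stand 13 mm farther back than shut.
Start: joints at [-1.384, 0.217, 1.613, -0, 1.311, -0.112], TCP at [0.184, -0.597, 0.25] pointing down, gripper open.
Joint ranges: [-2.75, 2.75], [-0.78, 2.1], [0.31, 2.55], [-1.13, 4.27], [0.13, 2.63], [-2.58, 2.58]. Speed limits (rad/s): [2.79, 2.79, 3.14, 3.14, 3.14, 3.14].

INTERFACE

Orientations are given as a unit quaternion [w, x, y, z].
In Python, from plant import env, kinematics, sensors, read_camera, camera_info, ticket gives the robot as it stands. Calls block until the motion is done:
- env.goto(position, orientation): joint-space move of the TCP to a pose.
- env.move_l(position, velocity=0.15, ori=None, contact_N=None): straight line of the TCP; ori=None keeps the orientation; velocity is the mean speed in m/s. With contact_N (N) it stops when the force on the tool has changed by that much, and returns True; else False.
- env.move_j(angles): joint-space move.
- env.move_gripper(opening, strength=None): finger opening in m; strength is the grip in N (None keeps the last); returns when the fingers have stopped.
- env.sleep(seconds).
- kinematics.inverse_kinematics(position, orientation): joint angles nearest the present ones, or None.
- sensors.observe(): the state.
- read_camera(name): name is "scene" or "side" or "wrist"; returns the picture (384x512x3 uint8, blue, green, red); there is no depth.
- camera_info(name): a dict with "vfov" (degrees; the focal length in pixels is half the picture's height over the tangent of half this angle, whatever the lens; pixels are square), "cx", "cy" (the principal point, pixels), "D" ([k1, k2, p1, p2, k3] as OpenCV has them; the pictures are not rectified), "pose" (4x4, takes a point from camera to world coordinates); the wrist camera has in their place "hand_eye" (4x4, takes a point from camera to tool coordinates, whose origin is the TCP and whose axes are the flange's). Camera axes: x right, y down, z forward; pixel columns grow to the right and rows downward; lengths in m; the calibration is good to about 2 mm. A picture is of the moment at which its call begins: read the wrist's pose just before it. camera_info takes no time and is no camera call.
A pose or a line that the arm cannot do raises env.PlanningError and nothing moves.
- ticket.hand_in(): hands the job in; it is judged then, once.
The state is a dict: "time": time; "joint_positions": joint angles; "qd": joint speeds; "effort": joint torques, N m; "eef_pos": TCP position; "tool_rot": TCP orientation; "ft_force": force on the tool from outside, world axes, zero at the start; "moment": the same for the moment, N m; "opening": finger opening in m; "grip_force": force on a finger pad.
Only numpy, scipy, OpenCV 4.12 (cv2) and the standard library are available. Lean on these libraries where they do the work, as an engineer would, in place of code of your own. Each camera call takes 0.05 s, during which the arm holds its last target. There are 200 camera calls.

TASK

Slide the service panel of the little computer fully shut, then press its orange stud straight in until you feel it meet the stop and turn it a quarter turn clockwise so that it stays locked down. Press gently, so as not to crush the stop, and leave the things around the computer where they are.

Things in the scene. Friction and masses are not known exactly. Their poses are not given: they have to be found in the camera images.
- case: Fixed silver computer box lying flat, 190 (x) x 150 (y) x 55 mm high plus two 6 mm guide rails on top. Origin at the centre of its underside, z up. Its +x axis is the direction in which the panel shuts. The stud's shut place is straight over the origin.
- panel (a joint): Grey sliding panel, 165 x 110 x 4 mm, top face 59 mm above the desk. Value in m: 0 = shut against a firm end stop, grows as it slides out along the case's -x (up to 0.07). About 2 N of friction. Shut means within 2.5 mm. Move it by carrying the stud on it, kept up. Unless it is shut, the stud's foot lands on a plate after 1 to 14 mm of pressing and goes no deeper.
- stud (a point): Orange wing grip on the panel: upright bar 10 mm thick (its x), 34 mm long (its y), 20 mm high, origin at its middle. Right under it a dark disc, 44 mm wide, 4 mm thick, then 24 mm of free space to the panel while up. Unturned, its x is the case's x. Fingertips on the disc: TCP 9 mm above the origin.
- press (a joint): How far the stud is pushed in, m: 0 = up, at most 0.0235. Spring: 3.3 N at 0 plus 0.25 N per mm. Its cross pin must pass a hidden slotted plate whose depth differs from unit to unit: it clears it at 10.5 to 20.5 mm; 1.5 mm deeper the foot meets a firm stop (20 N per mm, breaks above 14 N): feel for it. Not locked, it springs back to 0; locked, it rises some 1.5 mm and stays above 10 mm.
- turn (a joint): Turn of the stud, rad: 0 = wing across the sliding direction (unlocked), grows clockwise seen from above to the end stop at 1.57 = wing along it (locked); locked from 1.4 on. Friction 0.03 N m. Turns only with the pin below the slotted plate; in the slot it is blocked: do not force it. Once turned by 0.5 under the plate it holds itself down and may be let go and taken again.
- stop (a joint): Hidden sprung stop under the stud's foot: how far it is pressed in, m; 0 until the foot meets it, 20 N per mm. It breaks when pressed in by more than 0.7 mm (14 N).
- mug: White mug, 80 mm wide, 90 mm high; origin under its centre. Leave alone.
- mouse: White computer mouse, 105 x 58 x 31 mm; origin under its centre. Leave alone.
- glasses: Folded brown spectacles, 133 mm wide, 41 mm high; origin under the lenses' middle. Leave alone.
- pot: Small succulent in a white pot, 84 mm wide, pot 75 mm high; origin under its centre. Leave alone.

How it is judged:
By the outcome, as a careful person would: the job done as asked, in the order asked, and still so for the second after the job is handed in, with the robot touching nothing.
It also fails if it takes over 42 s, if anything falls off the work surface, if the arm or the gripper's body presses on something with over 40 N, if the wrist force passes 120 N, or if a joint passes its speed limit or range.

## Working session

There is one attempt and no reset: what is moved stays moved. The work goes in short steps, each a Python script; the robot and the scene stay as the last script left them, time stands still between calls to the robot, and variables do not carry over. Pictures are saved under pics/ and viewed, at most 10 in all, crops included, and the job is handed in when it is done.

```bash
ls; mkdir -p pics; python3 - <<'E'
from plant import env,sensors,read_camera,camera_info
import cv2,numpy as np
a=read_camera("scene");b=read_camera("side")
cv2.imwrite("pics/scene.png",a);cv2.imwrite("pics/side.png",b)
np.set_printoptions(precision=4,suppress=True)
for n in("scene","side","wrist"):print(n,camera_info(n))
print(sensors.observe())
E
```

```text
pics
scene {'vfov': 50.42746741780793, 'cx': 247.2815364275081, 'cy': 191.29498402873432, 'D': array([0.0122, 0.    , 0.    , 0.    , 0.    ]), 'pose': array([[ 0.7084,  0.5046, -0.4935,  1.0407],
       [ 0.7056, -0.488 ,  0.5138, -0.3207],
       [ 0.0185, -0.7122, -0.7017,  0.6683],
       [ 0.    ,  0.    ,  0.    ,  1.    ]])}
side {'vfov': 47.85569951087949, 'cx': 262.38769664534243, 'cy': 196.04363806421634, 'D': array([-0.0296,  0.    ,  0.    ,  0.    ,  0.    ]), 'pose': array([[-0.9856, -0.1074,  0.1305,  0.4936],
       [-0.169 ,  0.6488, -0.742 ,  0.8522],
       [-0.0049, -0.7533, -0.6576,  0.7794],
       [ 0.    ,  0.    ,  0.    ,  1.    ]])}
wrist {'vfov': 61.162486677472685, 'cx': 260.0818715429208, 'cy': 190.00541009706964, 'D': array([-0.0249,  0.    ,  0.    ,  0.    ,  0.    ]), 'hand_eye': array([[ 0.0003, -0.9603, -0.279 ,  0.0724],
       [ 1.    ,  0.0004, -0.0005,  0.0007],
       [ 0.0006, -0.279 ,  0.9603, -0.1239],
       [ 0.    ,  0.    ,  0.    ,  1.    ]])}
{'time': 0.1, 'joint_positions': array([-1.3842,  0.2177,  1.6148,  0.    ,  1.3113, -0.1122]), 'qd': array([ 0.0019, -0.0019, -0.0056, -0.0004,  0.0022,  0.0014]), 'effort': array([ -0.0009, -39.8077, -30.4969,  -0.0002,   0.0042,   0.    ]), 'eef_pos': array([ 0.1839, -0.5966,  0.2488]), 'tool_rot': array([-0.0011,  0.9889,  0.1488, -0.    ]), 'ft_force': array([-0.2319, -0.4634,  1.0039]), 'moment': array([-0.0291,  0.0098,  0.0176]), 'grip_force': 0.0, 'opening': 0.08533474744605317}
```

View pics/scene.png

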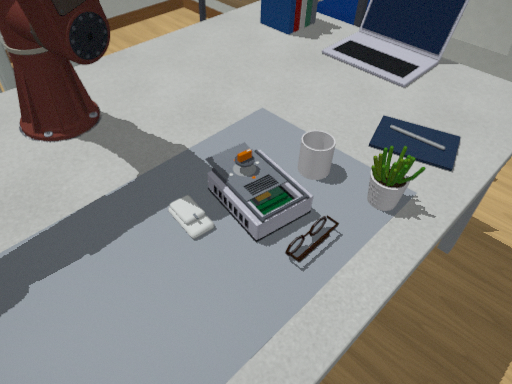

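View pics/side.png

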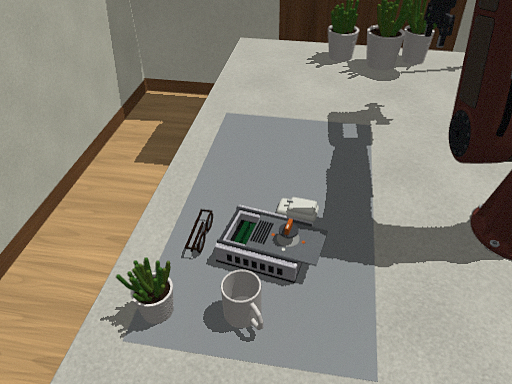

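The scene view shows the case around (260,195) with the panel slid out toward the robot. The stud is at about (245,156) in scene and (289,226) in side. The mouse is at (190,217), the mug at (316,155) and the glasses at (313,238). Next I'll triangulate the stud and look at enlarged crops.

```bash
cat > h.py <<'E'
import cv2,numpy as np
from scipy.spatial.transform import Rotation as R
from plant import env,kinematics,sensors,read_camera,camera_info,ticket
np.set_printoptions(precision=4,suppress=True)
def Rq(q): return R.from_quat(np.roll(q,-1)).as_matrix()
def cam(n,obs=None):
    c=camera_info(n)
    if n!="wrist": return c,c["pose"]
    T=np.eye(4);T[:3,:3]=Rq(obs["tool_rot"]);T[:3,3]=obs["eef_pos"]
    return c,T@c["hand_eye"]
def ray(n,px,obs=None):
    c,T=cam(n,obs);f=192/np.tan(np.radians(c["vfov"])/2)
    K=np.array([[f,0,c["cx"]],[0,f,c["cy"]],[0,0,1]])
    u=cv2.undistortPoints(np.array([[px]],float),K,c["D"])[0,0]
    d=T[:3,:3]@np.array([u[0],u[1],1]);return T[:3,3],d/np.linalg.norm(d)
def plane(n,px,z,obs=None):
    o,d=ray(n,px,obs);return o+d*(z-o[2])/d[2]
def tri(*rays):
    A=sum(np.eye(3)-np.outer(d,d) for o,d in rays);b=sum((np.eye(3)-np.outer(d,d))@o for o,d in rays)
    p=np.linalg.solve(A,b);return p,[np.linalg.norm(np.cross(p-o,d)) for o,d in rays]
def orange(im):
    h=cv2.cvtColor(im,cv2.COLOR_BGR2HSV);m=cv2.inRange(h,(3,150,90),(20,255,255))
    n,l,s,c=cv2.connectedComponentsWithStats(m);return [(s[i,4],c[i],s[i,:4]) for i in range(1,n) if s[i,4]>3],m
def quat(yaw): # tool down, tool y axis at world angle yaw
    y=np.array([np.cos(yaw),np.sin(yaw),0]);z=np.array([0,0,-1.]);x=np.cross(y,z)
    return np.roll(R.from_matrix(np.c_[x,y,z]).as_quat(),1)
E
python3 - <<'E'
from h import *
for n in("scene","side"):
    im=cv2.imread(f"pics/{n}.png");o,_=orange(im)
    for a in o:print(n,a)
a=cv2.resize(cv2.imread("pics/scene.png")[140:270,160:350],None,fx=4,fy=4,interpolation=2)[:,:760]
b=cv2.resize(cv2.imread("pics/side.png")[190:290,200:340],None,fx=5,fy=5,interpolation=2)
cv2.imwrite("pics/c1.png",a);cv2.imwrite("pics/c2.png",b)
E
```

```text
scene (np.int32(105), array([190.019 ,   4.8095]), array([182,   0,  16,  13], dtype=int32))
scene (np.int32(74), array([211.3919,  12.5135]), array([206,   7,  15,  11], dtype=int32))
scene (np.int32(68), array([145.1324,  14.6029]), array([136,   9,  21,  13], dtype=int32))
scene (np.int32(8), array([132.375,  21.375]), array([130,  20,   5,   3], dtype=int32))
scene (np.int32(120), array([243.7833, 155.65  ]), array([237, 151,  15,  11], dtype=int32))
scene (np.int32(7), array([253.4286, 176.8571]), array([252, 176,   4,   3], dtype=int32))
scene (np.int32(4), array([257.25, 198.75]), array([256, 198,   3,   3], dtype=int32))
side (np.int32(58), array([289.0862, 224.4483]), array([285, 219,   8,  15], dtype=int32))
side (np.int32(7), array([272.8571, 234.2857]), array([272, 233,   3,   3], dtype=int32))
side (np.int32(4), array([ 25., 235.]), array([ 24, 234,   3,   3], dtype=int32))
side (np.int32(7), array([ 17.7143, 243.2857]), array([ 16, 241,   4,   6], dtype=int32))
side (np.int32(6), array([303. , 241.5]), array([302, 241,   3,   2], dtype=int32))
```

View pics/c1.png

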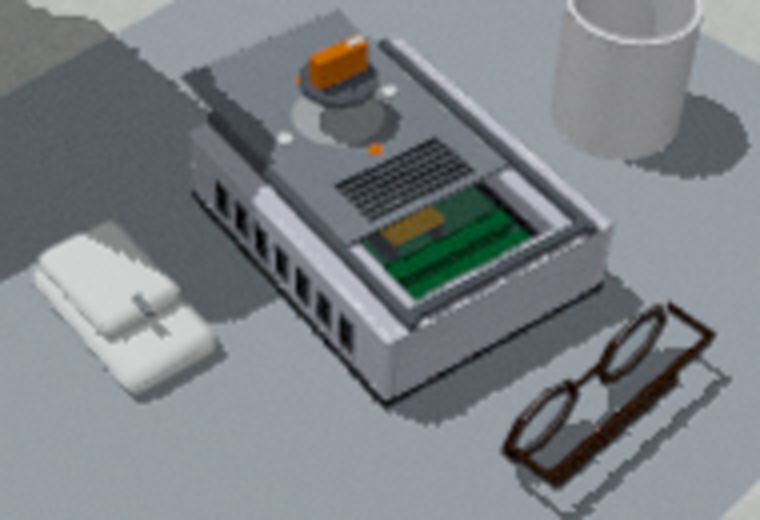

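View pics/c2.png

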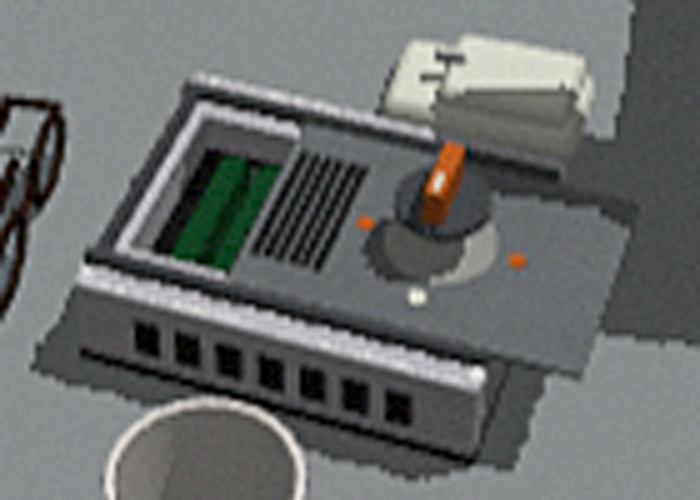

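The crops show the panel part open. The wing stands across the case at c1 (338,63), and the bottom corners of the case are at c1 (193,195), (388,402) and (605,287). Next I'll triangulate the stud, get the case yaw, and move the wrist camera over the stud.

```bash
cat > a.py <<'E'
from h import *
p,e=tri(ray("scene",(243.8,155.65)),ray("side",(289.1,224.4)));print("stud",p,e)
L,F,Rr=[plane("scene",np.array(c)/4+[160,140]-.375,0) for c in((193,195),(388,402),(605,287))]
print(L,F,Rr,"len",np.linalg.norm(F-L),np.linalg.norm(Rr-F))
x=F-L;y=Rr-F
psi=np.arctan2(x[1],x[0]);print("psi",np.degrees(psi),np.degrees(np.arctan2(y[1],y[0])))
print("case",(L+Rr)/2)
# dots on the panel & side-view corners
for c in((80,355),(480,465)):print("side bottom",plane("side",np.array(c)/5+[200,190]-.4,0))
q0=sensors.observe()["joint_positions"]
for k in(psi,psi+np.pi):
  for t in(0,-np.pi/2):
    q=kinematics.inverse_kinematics(np.r_[p[:2],.11],quat(k+t));print(np.degrees(k+t),q)
E
python3 a.py
```

```text
stud [0.5548 0.1696 0.0984] [np.float64(0.0012527451434463906), np.float64(0.0012527451434461779)]
[0.4995 0.1091 0.    ] [0.6865 0.08   0.    ] [0.7145 0.2255 0.    ] len 0.18926634450429608 0.1481978103884131
psi -8.851248041830857 79.11667874885201
case [0.607  0.1673 0.    ]
side bottom [0.7175 0.2174 0.    ]
side bottom [0.5256 0.25   0.    ]
-8.851248041830857 [ 0.1758  0.2811  1.8205 -0.      1.04    0.3303]
-98.85124804183086 [ 0.1758  0.2811  1.8205 -0.      1.04    1.9011]
171.14875195816913 None
81.14875195816913 [ 0.1758  0.2811  1.8205 -0.      1.04   -1.2405]
```

```bash
cat > b.py <<'E'
from h import *
psi=np.radians(-9.9)
env.goto(np.array([.5548,.1696,.225]),quat(psi)); env.sleep(.3)
res=[]
for i,dz in enumerate((0,-.055)):
    if i: env.move_l(np.array([.5548+.03,.1696-.005,.225]),.15); env.sleep(.3)
    ob=sensors.observe(); im=read_camera("wrist"); cv2.imwrite(f"pics/w{i}.png",im)
    np.save(f"w{i}.npy",np.r_[ob["eef_pos"],ob["tool_rot"]])
    o,m=orange(im)
    for a in o:print(a)
print(ob["time"],ob["eef_pos"],ob["ft_force"])
cv2.imwrite("pics/w.png",cv2.resize(np.hstack([cv2.imread("pics/w0.png"),cv2.imread("pics/w1.png")]),(800,300),interpolation=3))
E
python3 b.py
```

```text
(np.int32(453), array([259.0596, 187.1325]), array([253, 164,  13,  43], dtype=int32))
(np.int32(49), array([219.6735, 173.4286]), array([216, 170,   8,   8], dtype=int32))
(np.int32(52), array([298.4231, 173.3654]), array([295, 170,   8,   8], dtype=int32))
(np.int32(515), array([222.0738, 187.2019]), array([215, 164,  15,  44], dtype=int32))
(np.int32(48), array([187.25, 174.  ]), array([184, 171,   8,   7], dtype=int32))
(np.int32(48), array([266.    , 174.0833]), array([262, 171,   9,   8], dtype=int32))
4.0917 [0.5842 0.1648 0.225 ] [0.6374 0.5775 0.1349]
```

View pics/w0.png

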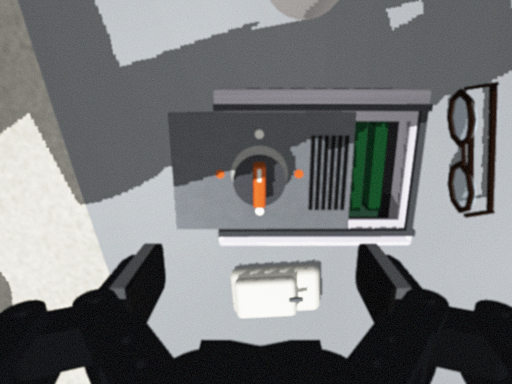

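The wrist view shows the wing at (259,187) with orange dots on the panel at (220,173) and (298,173). That means the yaw is aligned. Next I'll compute the stud axis from the dots, grip, and slide the panel shut.

```bash
cat > c.py <<'E'
from h import *
obs=[dict(eef_pos=a[:3],tool_rot=a[3:]) for a in(np.load("w0.npy"),np.load("w1.npy"))]
D=[[(219.67,173.43),(298.42,173.37)],[(187.25,174.),(266.,174.08)]];W=[(259.06,187.13),(222.07,187.2)]
for ds in zip(*D):print("dot tri",tri(*[ray("wrist",d,o) for d,o in zip(ds,obs)])[0])
print("wing tri",tri(*[ray("wrist",d,o) for d,o in zip(W,obs)])[0])
mids=[];yaws=[]
for d,o in zip(D,obs):
    a,b=[plane("wrist",x,.059,o) for x in d];mids.append((a+b)/2);v=b-a;yaws.append(np.arctan2(v[1],v[0]));print(mids[-1],np.degrees(yaws[-1]),np.linalg.norm(v))
ax=np.mean(mids,0);psi=np.mean(yaws);np.save("axis.npy",np.r_[ax[:2],psi]);print("axis",ax,np.degrees(psi))
E
python3 c.py
```

```text
dot tri [0.5208 0.1784 0.0612]
dot tri [0.5914 0.1659 0.0602]
wing tri [0.5559 0.1702 0.0989]
[0.556  0.1718 0.059 ] -9.863666393729138 0.07212338574862821
[0.5558 0.1718 0.059 ] -9.928154499728851 0.07222407938763689
axis [0.5559 0.1718 0.059 ] -9.895910446728996
```

```bash
cat > d.py <<'E'
from h import *
x,y,psi=np.load("axis.npy");y-=.0004;u=np.array([np.cos(psi),np.sin(psi),0]);Q=quat(psi)
def st(s):
    o=sensors.observe();print(s,round(o["time"],2),o["eef_pos"],o["ft_force"],"open %.4f grip %.1f"%(o["opening"],o["grip_force"]));return o
env.move_gripper(.045,30)
env.move_l(np.array([x,y,.16]),.15,ori=Q)
c=env.move_l(np.array([x,y,.111]),.06,contact_N=3);env.sleep(.2);st(f"down {c}")
env.move_gripper(0,30);env.sleep(.2);o=st("grip")
p=o["eef_pos"]
if o["opening"]>.006:
    c=env.move_l(p+u*.072,.035,contact_N=9);env.sleep(.2);o=st(f"slid {c}")
    print("travel",(o["eef_pos"]-p)@u,"lateral",(o["eef_pos"]-p)@[-u[1],u[0],0])
    cv2.imwrite("pics/shut.png",read_camera("scene")[130:260,170:350])
E
python3 d.py
```

```text
down False 6.41 [0.5563 0.1715 0.1116] [0.1549 0.0895 0.219 ] open 0.0450 grip 0.0
grip 7.02 [0.5558 0.1714 0.1112] [-2.5216 -0.0846  3.0584] open 0.0091 grip 33.7
slid True 8.68 [0.6089 0.1622 0.1103] [1.5466 0.7113 3.7217] open 0.0091 grip 33.8
travel 0.05390022731157924 lateral 4.513754101338231e-05
```

```bash
cat > e.py <<'E'
from h import *
from d0 import *
o=st("now");p=o["eef_pos"]
env.move_l(p+np.r_[0,0,.001],.02);env.sleep(.2);o=st("up1")
c=env.move_l(o["eef_pos"]+u*.006,.015,contact_N=8);o2=st(f"push {c}");env.sleep(.3);o3=st("settled")
print((o2["eef_pos"]-o["eef_pos"])@u,(o3["eef_pos"]-o["eef_pos"])@u,"ftx",o2["ft_force"]@u,o3["ft_force"]@u)
cv2.imwrite("pics/shut2.png",cv2.resize(read_camera("scene")[130:260,170:350],None,fx=4,fy=4,interpolation=2))
E
cat > d0.py <<'E'
from h import *
x,y,psi=np.load("axis.npy");u=np.array([np.cos(psi),np.sin(psi),0]);Q=quat(psi)
def st(s):
    o=sensors.observe();print(s,round(o["time"],2),o["eef_pos"],o["ft_force"],"open %.4f grip %.1f"%(o["opening"],o["grip_force"]));return o
E
python3 e.py
```

```text
now 8.73 [0.6089 0.1622 0.1103] [1.0332 0.0401 2.9533] open 0.0094 grip 33.8
up1 9.19 [0.609  0.1622 0.1112] [1.6858 0.227  1.7047] open 0.0097 grip 33.7
push True 9.5 [0.6093 0.1622 0.1106] [-1.3814 -0.0062  2.2497] open 0.0091 grip 33.9
settled 9.8 [0.6092 0.1622 0.1106] [-0.617  -0.5288  2.9198] open 0.0092 grip 33.9
0.0002637714752181983 0.00023253916048446912 ftx -1.359734624387175 -0.5169783505750012
```

View pics/shut2.png

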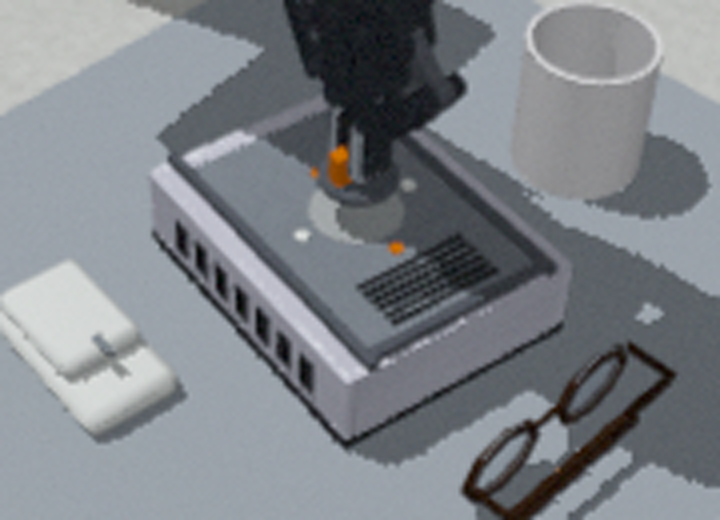

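The picture shows the panel shut: its leading edge is against the front rail, and the second push met the stop within 0.3 mm. Next I'll press in small steps and watch the force.

```bash
cat > f.py <<'E'
from h import *
from d0 import *
def fz(n=5):
    v=[]
    for _ in range(n): env.sleep(.012);o=sensors.observe();v.append(o["ft_force"][2])
    return np.mean(v),o
f0,o=fz();p=o["eef_pos"].copy();np.save("p0.npy",p);print("start",f0,p,o["time"])
d=0;ref=[]
while d<.0238:
    step=.0015 if d<.0095 else .0004
    d+=step
    c=env.move_l(np.array([p[0],p[1],p[2]-d]),.015 if step>.001 else .006,contact_N=4)
    f,o=fz();print("%.1f act %.2f fz %.2f %s t%.2f op %.4f"%(d*1e3,(p[2]-o["eef_pos"][2])*1e3,f,c,o["time"],o["opening"]))
    ref.append(f)
    if c and f>ref[-2]+2 if len(ref)>1 else c: break
    if len(ref)>4 and f>np.median(ref[-5:-1])+2.5: break
    if o["time"]>24: break
E
python3 f.py
```

```text
start 3.280271909684481 [0.6092 0.1623 0.1106] 9.8917
1.5 act 1.38 fz 3.72 False t10.18 op 0.0089
3.0 act 2.94 fz 3.93 False t10.47 op 0.0090
4.5 act 4.45 fz 4.15 False t10.77 op 0.0090
6.0 act 5.93 fz 5.01 False t11.06 op 0.0087
7.5 act 7.36 fz 5.14 False t11.35 op 0.0090
9.0 act 8.80 fz 5.38 False t11.64 op 0.0091
10.5 act 10.20 fz 5.71 False t11.93 op 0.0091
10.9 act 10.53 fz 6.23 False t12.22 op 0.0093
11.3 act 10.84 fz 6.21 False t12.52 op 0.0091
11.7 act 11.21 fz 6.89 False t12.81 op 0.0091
12.1 act 11.60 fz 6.56 False t13.10 op 0.0091
12.5 act 12.02 fz 6.49 False t13.39 op 0.0088
12.9 act 12.35 fz 6.57 False t13.68 op 0.0092
13.3 act 12.71 fz 7.14 False t13.97 op 0.0090
13.7 act 13.11 fz 7.12 False t14.27 op 0.0090
14.1 act 13.50 fz 6.77 False t14.56 op 0.0092
14.5 act 13.89 fz 7.14 False t14.85 op 0.0091
14.9 act 14.24 fz 7.37 False t15.14 op 0.0087
15.3 act 14.62 fz 7.05 False t15.43 op 0.0090
15.7 act 14.98 fz 7.35 False t15.72 op 0.0089
16.1 act 15.35 fz 7.21 False t16.02 op 0.0090
16.5 act 15.75 fz 7.60 False t16.31 op 0.0089
16.9 act 16.13 fz 7.37 False t16.60 op 0.0095
17.3 act 16.53 fz 7.55 False t16.89 op 0.0093
17.7 act 16.87 fz 7.98 False t17.18 op 0.0093
18.1 act 17.24 fz 8.23 False t17.48 op 0.0094
18.5 act 17.63 fz 7.95 False t17.77 op 0.0091
18.9 act 18.00 fz 7.99 False t18.06 op 0.0088
19.3 act 18.40 fz 8.40 False t18.35 op 0.0091
19.7 act 18.76 fz 8.32 False t18.64 op 0.0088
20.1 act 19.16 fz 8.40 False t18.93 op 0.0090
20.5 act 19.52 fz 8.73 False t19.23 op 0.0090
20.9 act 19.91 fz 8.55 False t19.52 op 0.0091
21.3 act 20.26 fz 8.73 False t19.81 op 0.0092
21.7 act 20.68 fz 9.13 False t20.10 op 0.0092
22.1 act 20.95 fz 9.47 False t20.39 op 0.0091
22.5 act 21.02 fz 10.33 False t20.68 op 0.0089
22.9 act 21.15 fz 12.10 False t20.98 op 0.0091
```

The stop was felt at about 20.9 mm, with roughly 3 N on it. Next I'll back off slightly and turn clockwise in stages.

```bash
cat > g.py <<'E'
from h import *
from d0 import *
p=np.load("p0.npy");d=.0221;T=np.array([p[0],p[1],p[2]-d])
env.move_l(T,.01);env.sleep(.15)
def rep(s):
    o=sensors.observe();t=Rq(o["tool_rot"])[:,1];a=psi-np.arctan2(t[1],t[0])
    print(s,"turn %.3f"%a,round(o["time"],2),"press %.2f"%((p[2]-o["eef_pos"][2])*1e3),(o["eef_pos"]-p)[:2]*1e3,o["ft_force"],"m",o["moment"],"op %.4f"%o["opening"]);return o
m0=rep("back")["moment"][2]
for a in(.2,.5,.9,1.25,1.5,1.56):
    env.goto(T,quat(psi-a));env.sleep(.1);o=rep(f"{a}")
    if abs(o["moment"][2]-m0)>.5 or o["ft_force"][2]>18: print("ABORT");break
E
python3 g.py
```

```text
back turn 0.001 21.38 press 20.91 [ 0.1119 -0.0055] [-4.1462 -0.7517  8.9488] m [-0.1216  0.4653 -0.0254] op 0.0090
0.2 turn 0.200 21.78 press 20.95 [-0.2797  0.0577] [-4.3192 -0.8398  9.5757] m [-0.0904  0.6818  0.024 ] op 0.0091
0.5 turn 0.500 22.27 press 20.95 [-0.3385  0.1075] [-3.3762 -1.0918 10.5671] m [-0.1326  0.7686 -0.0588] op 0.0091
0.9 turn 0.900 22.84 press 20.96 [-0.4101  0.1658] [-4.1955 -0.6904 10.0701] m [-0.0608  0.763  -0.0033] op 0.0089
1.25 turn 1.250 23.37 press 20.94 [-0.4295  0.2595] [-4.7361  0.4506  9.2308] m [-0.0328  0.7409 -0.0792] op 0.0092
1.5 turn 1.500 23.82 press 20.98 [-0.4553  0.2923] [-3.0529 -0.3197 10.5621] m [-0.0269  0.8208 -0.0563] op 0.0092
1.56 turn 1.560 24.17 press 20.98 [-0.4508  0.3242] [-5.0148  0.0253 11.0156] m [ 0.1031  0.7878 -0.0419] op 0.0093
```

```bash
cat > i.py <<'E'
from h import *
from d0 import *
p=np.load("p0.npy")
o=sensors.observe();e=o["eef_pos"]
env.move_l(e+np.r_[0,0,.0012],.02);st("lift")
env.move_gripper(.04);env.sleep(.1);st("open")
env.move_l(np.r_[e[:2],.16],.12);env.move_l(np.r_[e[:2],.225],.2)
env.sleep(.2);o=st("up");im=read_camera("wrist");cv2.imwrite("pics/end.png",im)
for a in orange(im)[0]:print(a)
s=[read_camera(n) for n in("scene","side")]
a=s[0][110:280,150:410];b=s[1][170:340,170:430]
cv2.imwrite("pics/end2.png",cv2.resize(np.vstack([a,b]),None,fx=1.7,fy=1.7,interpolation=2))
P=[max(orange(k[0][r])[0],key=lambda t:t[0]) for k,r in (((s[0],),np.s_[130:200,200:300]),((s[1],),np.s_[190:290,220:340]))]
c0=P[0][1]+[200,130];c1=P[1][1]+[220,190];print(P,tri(ray("scene",c0),ray("side",c1)))
E
python3 i.py
```

```text
lift 24.43 [0.6087 0.1626 0.0913] [-2.0859 -0.4963  7.0157] open 0.0092 grip 34.4
open 24.93 [0.6086 0.1625 0.0904] [ 0.0308 -0.2002  0.348 ] open 0.0403 grip 0.0
up 26.33 [0.6073 0.1623 0.2224] [ 0.875  -0.2667  0.3734] open 0.0402 grip 0.0
(np.int32(54), array([259.7222, 134.5741]), array([256, 131,   8,   8], dtype=int32))
(np.int32(418), array([259.3756, 181.3038]), array([253, 159,  13,  42], dtype=int32))
(np.int32(45), array([259., 212.]), array([256, 209,   7,   7], dtype=int32))
[(np.int32(105), array([58.6095, 46.0286]), array([53, 39, 13, 15], dtype=int32)), (np.int32(47), array([46.8085, 35.4681]), array([38, 33, 15,  9], dtype=int32))] (array([0.6072, 0.1616, 0.0781]), [np.float64(0.0021746162641563347), np.float64(0.0021746162641564427)])
```

View pics/end.png

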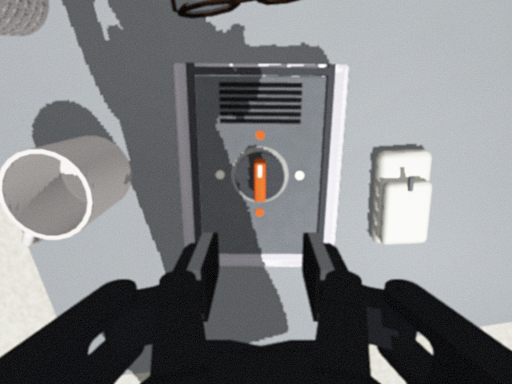

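View pics/end2.png

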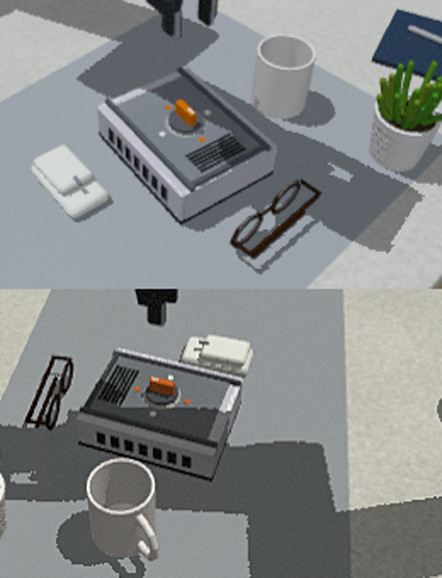

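The wing lies along the sliding direction, in line with the orange dots at (260,135) and (259,212). It stays down at z of about 0.078, the panel is shut, and the surroundings are unmoved.

```bash
python3 -c "
from plant import ticket
print(ticket.hand_in())"
```

```text
the job is handed in; nothing more can be done
None
```

The job is handed in: the panel is shut, the stud was pressed until it met its stop (about 3 N) and turned a quarter turn clockwise, and it stayed down after release with nothing around the computer visibly moved.

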